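# Shut the chip drawer and hold the dust gate open at the pointer

### The job

Someone has emptied the plywood dust box on the bench: push its chip drawer fully shut. Then take the upright wooden pull on top, draw the spring-return gate out towards the robot until the front face of the pull is level with the steel pointer beside it, and keep holding it there: the job finishes with the gripper still holding the gate at the pointer, because it springs back when let go. Do not shift the pointer or disturb the things standing around, and do not draw the gate while the drawer is open.

Things in the scene. Friction and masses are not known exactly. Their poses are not given: they have to be found in the camera images.
- box: Fixed plywood dust box, 300 mm deep (x), 240 wide (y), 105 high; place and yaw vary. Origin: foot of the middle of its front (drawer) face; x points into the box away from the robot, y to its left, z up. On top: the gate, the pointer's rail (y = 66 mm), and from x = 195 mm back a 36 mm high valve housing with a steel duct, up to 215 mm above the bench, running to +y.
- drawer (a joint): How far the chip drawer in the box's front stands open (m); 0 = fully shut, at a hard stop. It shuts along the box's +x, with about 2.5 N of friction, and stays where it is left. It starts 35 to 75 mm open. Its front panel is 218 mm wide, from 12 to 90 mm above the bench.
- drawer_handle (a point): Middle of the drawer's steel bar handle: a level bar along the box's y, 90 mm long, about 10 mm thick, 35 mm out from the drawer's front panel and 67 mm above the bench. The drawer can be pushed shut by the handle or the panel.
- gate: Spring-return slide gate: a flat steel blade on the box's top with an upright wooden pull at its front end. Origin: middle of the pull's front face (towards the robot), at its foot, 106 mm above the bench; axes as the box's. It slides along the box's -x, up to 85 mm; closed, the face is 70 mm behind the box's front. The spring pulls back with 3 N closed, 0.8 N more per 10 mm.
- pull (a point): Centre of the top of the wooden pull, 162 mm above the bench. The pull is a plain dark block 18 mm thick (box x), 50 wide (y), 56 high, rigid with the gate; its front face is 9 mm to -x of this point. The steel blade, 86 mm wide, lies at its foot, and a 12 mm high bracket reaches 14 mm back from the foot.
- pointer: The mark: a small steel rider on a rail on the box's top, +y of the pull, with a thin upright fin (3 mm thick, top 147 mm above the bench). Origin: mid-thickness of the fin, 111 mm above the bench, 62 mm to +y of the pull's middle line; axes as the box's. It stands 30 to 60 mm to -x of the closed gate's front face. At the mark that face and the fin have equal box x. Stiff: leave it.
- bowl: Bystander: turned wooden bowl, 100 mm across, 55 high, open upwards, beside the box. Origin at the centre of its underside. Leave it alone.
- block: Bystander: pale wood block, 55 x 55 mm, 120 high, standing beside the box. Origin at the centre of its underside. Leave it alone.
- glue: Bystander: white glue bottle, 56 mm across, 150 high, standing beside the box. Origin at the centre of its underside. Leave it alone.
- earmuffs: Bystander: black ear defenders lying to the right of the box, two round cups 76 mm across, 150 mm over both, with a thin band behind; about 170 x 170 mm, 76 high. Origin on the bench midway between the cups. Leave them alone.

How it is judged:
By the outcome, as a careful person would: the job done as asked, in the order asked, and still so for the second after the job is handed in, while the arm keeps its last pose, push and grip.
It also fails if it takes over 51 s, if anything falls off the work surface, if the arm or the gripper's body presses on something with over 40 N, if the wrist force passes 120 N, or if a joint passes its speed limit or range.

### The arm

A 7-joint arm with a two-finger parallel gripper is mounted at the origin on the work surface. World frame = base frame: x ahead of the robot, y to its left, z up, the work surface at z = 0. Lengths are in m, angles in rad, forces in N, time in s.
With the tool pointing down it reaches from about 0.4 to 0.9 m from the base axis. Payload 5.5 kg.
Tool frame: the origin (TCP) lies midway between the tips of the shut fingers; the grasp point (between the pads) lies 19 mm behind it (manip.grip_depth is the distance from the TCP to the grasp point, in m); z points along the fingers, y is the line along which they close (so a half turn about z gives the same grasp; the last joint's range is limited). The gripper opens to 92 mm and grips with 3 to 60 N. Pads are 19 mm wide; open, the fingers measure 130 mm over their backs; the gripper's body (75 mm by 190 mm) begins 47 mm behind the grasp point.
Start: joints at [1.408, 0.501, -0.427, 1.55, 0.221, 1.138, -0.21], TCP at [0.269, -0.592, 0.227] pointing down, gripper open.
Joint ranges: [-2.88, 2.88], [-0.31, 2.03], [-1.54, 1.56], [0.2, 2.42], [-1.41, 4.55], [0.19, 2.02], [-2.57, 2.57]. Speed limits (rad/s): [2.57, 2.57, 3.14, 3.14, 3.14, 3.14, 3.14].

### API

Orientations are given as a unit quaternion [x, y, z, w].
In Python, from bench import manip, effector, viewer gives the robot as it stands. Calls block until the motion is done:
- manip.move_pose(position, orientation): joint-space move of the TCP to a pose.
- manip.servo_line(position, ori=None, vel=0.15): straight line of the TCP; ori=None keeps the orientation; vel is the mean speed in m/s.
- manip.movej(angles): joint-space move.
- effector.open_jaws() and effector.close(f_grip=None): open the fingers fully, or close them until they stop; f_grip is the grip in N (None keeps the last).
- manip.sleep(seconds).
- manip.solve_ik(position, orientation): joint angles nearest the present ones, or None.
- viewer.get_image(name): name is "scene" or "side" or "wrist"; returns the picture (420x560x3 uint8, red, green, blue); there is no depth.
- viewer.get_calibration(name): a dict with "vfov" (degrees; the focal length in pixels is half the picture's height over the tangent of half this angle, whatever the lens; pixels are square), "cx", "cy" (the principal point, pixels), "eye" and "attitude" of the camera in the world. Camera axes: x right, y down, z forward; pixel columns grow to the right and rows downward; lengths in m; the calibration is good to about 2 mm. A picture is of the moment at which its call begins: read the wrist's pose just before it. get_calibration takes no time and is no camera call; for the wrist camera it gives the pose at the moment of the call.
A pose or a line that the arm cannot do raises manip.PlanningError and nothing moves.
- manip.hand_in(): hands the job in; it is judged then, once.
Readings, each from a call of its own:
- manip.current_clock(): time.
- manip.current_q(): joint angles.
- manip.current_joint_velocities(): joint speeds.
- manip.current_tau(): joint torques, N m.
- manip.current_tool_pos(): TCP position.
- manip.current_tcp_rot(): TCP orientation.
- manip.current_force(): force on the tool from outside, world axes, zero at the start.
- manip.current_wrist_torque(): the same for the moment, N m.
- manip.current_finger_gap(): finger opening in m.
- manip.current_gripper_force(): force on a finger pad.
Only numpy, scipy, OpenCV 4.12 (cv2) and the standard library are available. Lean on these libraries where they do the work, as an engineer would, in place of code of your own. Each camera call takes 0.05 s, during which the arm holds its last target. There are 200 camera calls.

## Working session

There is one attempt and no reset: what is moved stays moved. The work goes in short steps, each a Python script; the robot and the scene stay as the last script left them, time stands still between calls to the robot, and variables do not carry over. Pictures are saved under pics/ and viewed, at most 10 in all, crops included, and the job is handed in when it is done.

```bash
mkdir -p pics; ls; python3 - <<'E'
from bench import manip, effector, viewer
import cv2, numpy as np
for n in ("scene","side"):
    im=viewer.get_image(n); cv2.imwrite(f"pics/{n}0.png",im[:,:,::-1])
for n in ("scene","side","wrist"): print(n,viewer.get_calibration(n))
print(manip.current_clock(),manip.current_tool_pos(),manip.current_tcp_rot(),manip.grip_depth)
E
```

```text
pics
scene {'vfov': 55.84160592011594, 'cx': 273.2428796482509, 'cy': 213.51242774169702, 'eye': array([ 1.14947874, -0.17951742,  0.7666154 ]), 'attitude': array([ 0.7653508 ,  0.52644583, -0.20762426, -0.30656991])}
side {'vfov': 46.57748711535869, 'cx': 287.4323560621374, 'cy': 208.52638258801548, 'eye': array([0.1800434 , 0.70888971, 0.82332467]), 'attitude': array([-0.23709605,  0.88401997, -0.3874901 ,  0.11020699])}
wrist {'vfov': 70.22324414031712, 'cx': 279.3533122704256, 'cy': 206.8646845120976, 'eye': array([ 0.32761671, -0.56517763,  0.38422933]), 'attitude': array([ 0.83409781, -0.53730372, -0.06842035,  0.10442321])}
0.1 [ 0.26816896 -0.59139328  0.22578214] [ 9.77422402e-01  2.11292780e-01 -1.52691313e-04 -8.86453473e-04] 0.0188
```

View pics/scene0.png

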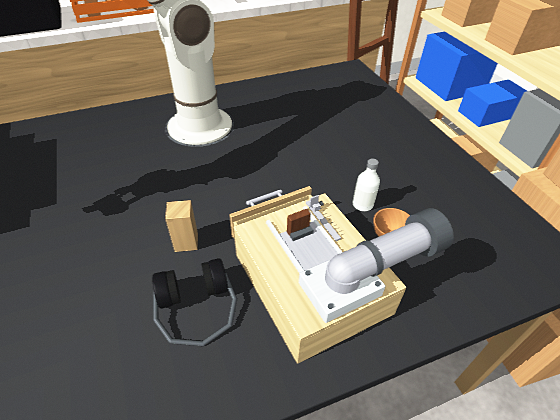

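View pics/side0.png

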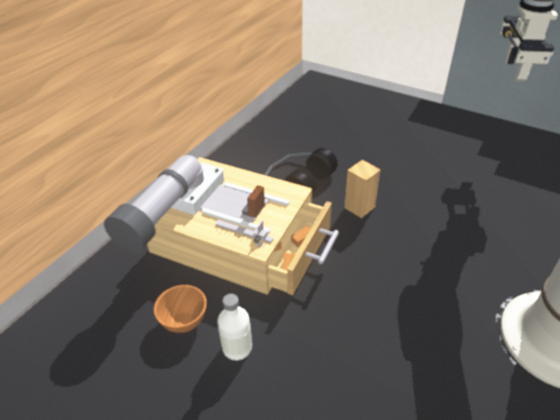

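The scene view shows the open drawer with its handle at (248–282, 204–193), the pull at about (299,220) and the fin at (316,207). In the side view the handle ends are at (337,234) and (321,260), and the pull top is at (258,190). I'll triangulate coarsely from these, then look with the wrist camera.

```bash
cat > h.py <<'E'
from bench import manip, effector, viewer
import cv2, numpy as np
from scipy.spatial.transform import Rotation as R
def ray(c,uv):
    f=210/np.tan(np.radians(c["vfov"])/2)
    d=R.from_quat(c["attitude"]).apply([(uv[0]-c["cx"])/f,(uv[1]-c["cy"])/f,1.]); return np.array(c["eye"]),d/np.linalg.norm(d)
def tri(obs):
    A=np.zeros((3,3));b=np.zeros(3)
    for c,uv in obs:
        e,d=ray(c,uv);P=np.eye(3)-np.outer(d,d);A+=P;b+=P@e
    p=np.linalg.solve(A,b)
    return p,[round(1000*np.linalg.norm(np.cross(p-ray(c,uv)[0],ray(c,uv)[1])),1) for c,uv in obs]
def plane(c,uv,z):
    e,d=ray(c,uv);return e+d*(z-e[2])/d[2]
def proj(c,p):
    f=210/np.tan(np.radians(c["vfov"])/2);q=R.from_quat(c["attitude"]).inv().apply(np.array(p)-c["eye"]);return q[...,:2]/q[...,2:]*f+[c["cx"],c["cy"]]
def down(yaw): # tool z down, tool x at world angle yaw (tool y = yaw-90)
    return (R.from_euler('z',yaw)*R.from_euler('x',np.pi)).as_quat()
E
python3 - <<'E'
from h import *
s=viewer.get_calibration("scene");d=viewer.get_calibration("side")
for n,a,b in [("hL",(282,193),(321,260)),("hR",(248,204),(337,234)),("pull",(298,213),(258,190)),("fin",(315,198),(263,226))]: print(n,tri([(s,a),(d,b)]))
for n,b in [("glue base",(236,350)),("block base",(361,210)),("bowl",(181,320)),("box front left foot",(266,283))]: print(n,plane(d,b,0))
# wrist camera in tool frame
w=viewer.get_calibration("wrist");T=R.from_quat(manip.current_tcp_rot())
print(T.inv().apply(w["eye"]-manip.current_tool_pos()),(T.inv()*R.from_quat(w["attitude"])).as_matrix().round(3))
E
```

```text
hL (array([0.46755983, 0.10619617, 0.066881  ]), [np.float64(5.1), np.float64(5.1)])
hR (array([0.47224176, 0.01528969, 0.06187571]), [np.float64(2.2), np.float64(2.2)])
pull (array([0.63286374, 0.07558558, 0.16479557]), [np.float64(2.9), np.float64(2.9)])
fin (array([0.58150362, 0.14053071, 0.1397887 ]), [np.float64(3.7), np.float64(3.7)])
glue base [0.52567988 0.32938106 0.        ]
block base [ 0.47990572 -0.14817815  0.        ]
bowl [0.66012247 0.3286931  0.        ]
box front left foot [0.56225024 0.164148   0.        ]
[ 0.06497999  0.00039493 -0.15844321] [[ 0.    -0.969 -0.248]
 [ 1.     0.    -0.   ]
 [ 0.    -0.248  0.969]]
```

```bash
python3 - <<'E'
from h import *
import json
effector.close(10)
out=[]
yaw=np.pi/2+.05
for y in (yaw,yaw-np.pi):
    q=manip.solve_ik([0.50,0.06,0.30],down(y)); print(y,q)
    q2=manip.solve_ik([0.62,0.075,0.125],down(y)); print(q2)
for i,p in enumerate(([0.50,0.06,0.30],[0.60,0.06,0.30])):
    manip.move_pose(p,down(yaw)) if i==0 else manip.servo_line(p,vel=.1)
    manip.sleep(.3)
    c=viewer.get_calibration("wrist"); im=viewer.get_image("wrist")
    cv2.imwrite(f"pics/w{i}.png",im[:,:,::-1]); out.append({k:np.array(v).tolist() for k,v in c.items()})
json.dump(out,open("wc.json","w")); print(manip.current_clock(),manip.current_tool_pos(),manip.current_force())
E
```

```text
1.6207963267948966 [ 0.79530825  0.30979944 -1.15509123  1.80670627  0.30137654  1.22142485
 -0.39747361]
[ 0.4843406   0.73442847 -0.9382235   1.69014528  0.66465876  1.06812432
 -0.61823212]
-1.5207963267948965 [ 0.9368555   0.49589133 -1.45021375  1.80433277  0.51103371  1.3085754
  2.55021339]
[-0.97247111  1.03001272  1.35063118  1.74088254 -1.05379361  1.29567248
 -2.4576124 ]
5.85 [0.59989573 0.05984258 0.30017938] [-0.40761926  0.16467247 -0.31157638]
```

View pics/w0.png

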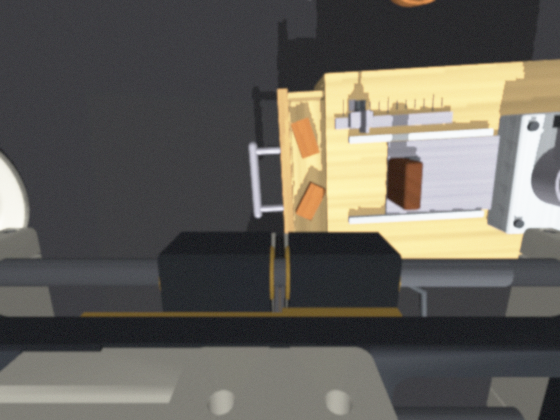

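View pics/w1.png

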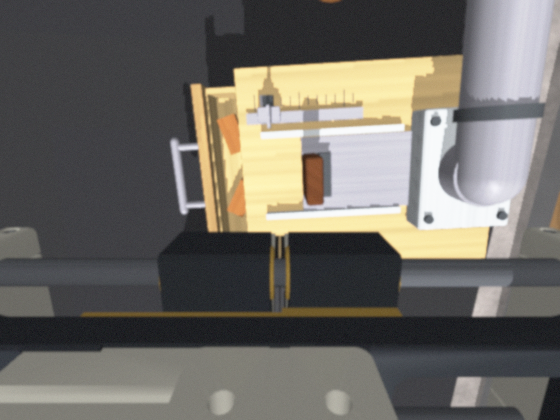

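w0 shows the handle bar at x≈255 (rows 145–217), the panel at x≈287, the fin near (360,112) and the pull at (388–421, 158–208). In w1 the handle is at x≈179, the fin is near (267,105) and the pull is at (303–324, 155–205). I'll enlarge both to get exact edges.

```bash
python3 - <<'E'
import cv2,numpy as np
a=cv2.imread("pics/w0.png");b=cv2.imread("pics/w1.png")
A=cv2.resize(a[80:220,330:430],None,fx=4,fy=4,interpolation=cv2.INTER_CUBIC)
B=cv2.resize(b[80:220,240:340],None,fx=4,fy=4,interpolation=cv2.INTER_CUBIC)
cv2.imwrite("pics/z0.png",np.hstack([A,B]))
for n,im,x0,x1 in(("0",a,380,428),("1",b,296,330)):
    for y in (170,182,194): print(n,y,x0,im[y,x0:x1,2].tolist())
E
```

```text
0 170 380 [251, 251, 251, 251, 250, 244, 213, 137, 77, 57, 53, 54, 54, 56, 55, 58, 51, 59, 55, 60, 60, 56, 56, 66, 72, 91, 111, 126, 133, 138, 136, 137, 140, 135, 139, 138, 138, 137, 139, 136, 135, 140, 164, 193, 208, 212, 212, 211]
0 182 380 [252, 252, 252, 251, 244, 206, 139, 85, 65, 59, 60, 57, 57, 59, 59, 60, 58, 59, 59, 59, 59, 58, 58, 65, 81, 98, 118, 128, 134, 135, 131, 131, 133, 131, 134, 132, 133, 132, 136, 137, 141, 157, 184, 206, 214, 213, 215, 214]
0 194 380 [249, 249, 249, 248, 241, 214, 139, 79, 55, 56, 55, 56, 58, 56, 54, 57, 52, 50, 52, 52, 55, 54, 61, 66, 86, 105, 117, 123, 129, 131, 129, 128, 128, 130, 133, 130, 134, 137, 132, 138, 150, 174, 201, 211, 212, 213, 213, 212]
1 170 296 [249, 248, 248, 249, 245, 228, 157, 84, 62, 82, 104, 122, 129, 140, 143, 139, 143, 141, 142, 141, 141, 139, 139, 136, 133, 125, 114, 102, 105, 109, 107, 105, 106, 110]
1 182 296 [252, 252, 252, 252, 251, 242, 189, 110, 67, 72, 93, 118, 135, 138, 137, 138, 141, 138, 141, 138, 139, 137, 136, 134, 135, 123, 112, 103, 105, 103, 109, 105, 104, 111]
1 194 296 [249, 250, 250, 250, 249, 247, 233, 169, 97, 70, 86, 110, 122, 128, 131, 130, 131, 128, 129, 128, 129, 131, 130, 128, 125, 123, 115, 110, 107, 108, 111, 107, 108, 112]
```

View pics/z0.png

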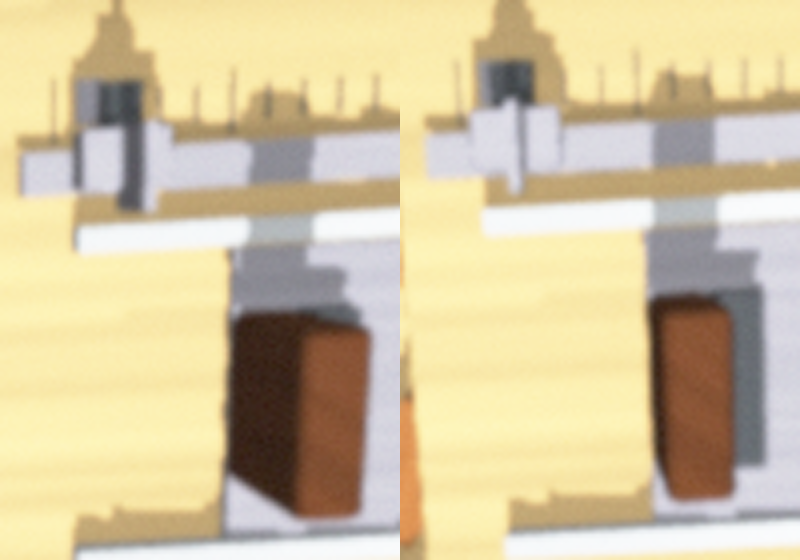

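The fin's top is the thin light strip: its −y end is at crop (151,210) in w0 and (517,190) in w1. The pull's four top corners are clear in both crops.

```bash
cat > m.py <<'E'
from h import *
import json
c0,c1=json.load(open("wc.json"))
a=lambda X,Y:(330+X/4-.375,80+Y/4-.375)
b=lambda X,Y:(240+(X-400)/4-.375,80+Y/4-.375)
P={}
for n,u,v in [("f+",(305,316),(664,303)),("b+",(371,330),(731,308)),("b-",(360,517),(733,500)),("f-",(293,517),(671,500)),("fin-",(151,210),(517,190))]:
    P[n],r=tri([(c0,a(*u)),(c1,b(*v))]); print(n,P[n].round(4),r, "planes",plane(c0,a(*u),.147 if 'fin' in n else .162).round(4),plane(c1,b(*v),.147 if 'fin' in n else .162).round(4))
for n,u,v in [("hL",(253,145),(176,142)),("hR",(258,216),(184,212))]:
    P[n],r=tri([(c0,u),(c1,v)]); print(n,P[n].round(4),r,plane(c0,u,.067).round(4),plane(c1,v,.067).round(4))
# box top front edge, z=.105 (left edge of plywood top) 
for c,l in((c0,[(327,78),(329,228)]),(c1,[(235,70),(246,228)])): print("front edge",[plane(c,u,.105).round(4) for u in l])
for c,l in((c0,[(327,78),(470,68)]),(c1,[(235,70),(455,58)])): print("left edge",[plane(c,u,.105).round(4) for u in l])
E
python3 m.py
```

```text
f+ [0.6227 0.1034 0.1588] [np.float64(0.9), np.float64(0.9)] planes [0.6214 0.1044 0.162 ] [0.6225 0.1027 0.162 ]
b+ [0.6394 0.1019 0.1594] [np.float64(0.3), np.float64(0.3)] planes [0.6382 0.1019 0.162 ] [0.639  0.1024 0.162 ]
b- [0.6438 0.0539 0.1611] [np.float64(0.2), np.float64(0.2)] planes [0.6433 0.0544 0.162 ] [0.6437 0.0539 0.162 ]
f- [0.6284 0.0521 0.157 ] [np.float64(0.2), np.float64(0.2)] planes [0.6262 0.0535 0.162 ] [0.6278 0.0531 0.162 ]
fin- [0.5848 0.1279 0.1467] [np.float64(0.0), np.float64(0.0)] planes [0.5847 0.1279 0.147 ] [0.5848 0.1278 0.147 ]
hL [0.4624 0.1045 0.0625] [np.float64(0.6), np.float64(0.6)] [0.4628 0.1054 0.067 ] [0.4639 0.1042 0.067 ]
hR [0.4724 0.012  0.0701] [np.float64(0.3), np.float64(0.3)] [0.4723 0.0108 0.067 ] [0.4715 0.0114 0.067 ]
front edge [array([0.5453, 0.1835, 0.105 ]), array([0.5632, 0.0108, 0.105 ])]
front edge [array([0.5439, 0.1867, 0.105 ]), array([0.56  , 0.0056, 0.105 ])]
left edge [array([0.5453, 0.1835, 0.105 ]), array([0.7003, 0.2014, 0.105 ])]
left edge [array([0.5439, 0.1867, 0.105 ]), array([0.7819, 0.2106, 0.105 ])]
```

```bash
cat >> h.py <<'E'
YAW=0.101
U=np.array([np.cos(YAW),np.sin(YAW),0]);V=np.array([-np.sin(YAW),np.cos(YAW),0])
def W(u,v,z): return u*U+v*V+np.array([0,0,z])
QT=down(YAW+np.pi/2)
E
python3 - <<'E'
from h import *
manip.move_pose(W(.412,.0125,.16),QT)
manip.servo_line(W(.412,.0125,.052),vel=.15)
f0=manip.current_force()@U
u=.45
manip.servo_line(W(u,.0125,.052),vel=.1)
print("clk",manip.current_clock(),f0,manip.current_force()@U)
for k in range(24):
    step=.006 if u<.475 else .003
    u+=step
    manip.servo_line(W(u,.0125,.052),vel=.06)
    f=manip.current_force()@U-f0
    print(round(u,4),round(manip.current_tool_pos()@U,4),round(f,1))
    if abs(f)>14: break
print(manip.current_clock())
c=viewer.get_image("side");cv2.imwrite("pics/side1.png",cv2.resize(c[130:310,130:370],None,fx=3,fy=3,interpolation=cv2.INTER_CUBIC)[:,:,::-1])
E
```

```text
clk 8.1917 0.8162646386413133 0.37916547595146505
0.456 0.456 -1.1
0.462 0.4623 -1.1
0.468 0.4686 -1.1
0.474 0.4746 -0.8
0.48 0.4806 -1.0
0.483 0.4831 -0.7
0.486 0.4861 -2.6
0.489 0.4894 -2.0
0.492 0.4924 -1.2
0.495 0.4955 -1.8
0.498 0.4984 -1.4
0.501 0.5014 -2.0
0.504 0.5025 -6.4
0.507 0.5026 -14.3
11.6917
```

View pics/side1.png

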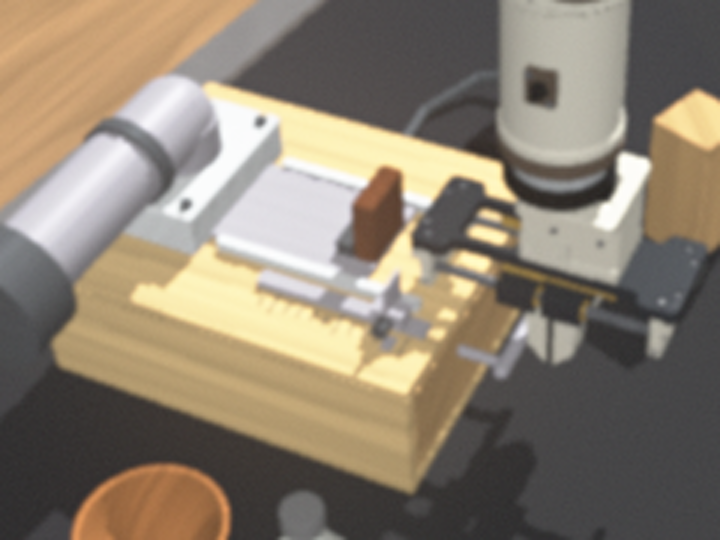

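The drawer is shut: it met the hard stop at tool u=0.5026 with 14 N, and the picture shows the front flush. Next I'll grasp the pull.

```bash
python3 - <<'E'
from h import *
import json
manip.servo_line(W(.47,.0125,.052),vel=.15)
manip.servo_line(W(.47,.0125,.235),vel=.25)
effector.open_jaws()
manip.servo_line(W(.637,.0138,.235),vel=.2)
manip.servo_line(W(.637,.0138,.128),vel=.12)
print(manip.current_clock(),manip.current_force())
effector.close(40)
manip.sleep(.2)
print(manip.current_clock(),manip.current_finger_gap(),manip.current_gripper_force(),manip.current_force(),manip.current_tool_pos()@U)
for i,u in enumerate((.620,.6075)):
    manip.servo_line(W(u,.0138,.128),vel=.06); manip.sleep(.3)
    c=viewer.get_calibration("wrist");im=viewer.get_image("wrist")
    cv2.imwrite(f"pics/g{i}.png",im[:,:,::-1]); json.dump({k:np.array(v).tolist() for k,v in c.items()},open(f"g{i}.json","w"))
    print(manip.current_tool_pos()@U,manip.current_force()@U,manip.current_finger_gap(),manip.current_clock())
E
```

```text
16.5083 [ 0.11363548 -0.14007804  0.98534548]
17.8417 0.01756376916979257 39.99981880187988 [ 3.74385951  0.68342849 -1.70948691] 0.637389141920099
0.620385451572008 4.773928538594665 0.017930728761755957 18.625
0.6081043385810112 5.821117539050726 0.017753049617720423 19.3333
```

View pics/g1.png

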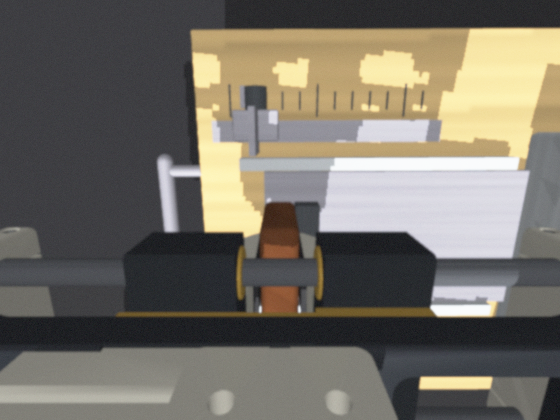

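The grasp is good (gap 17.75 mm), with the pull at (260–300, 203+) and the fin at (253, 108–153). I'll enlarge this for the offset between face and fin.

```bash
python3 - <<'E'
import cv2,numpy as np
a=cv2.imread("pics/g1.png")
cv2.imwrite("pics/z1.png",cv2.resize(a[95:245,230:330],None,fx=4,fy=4,interpolation=cv2.INTER_CUBIC))
E
```

```text
(no output)
```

View pics/z1.png

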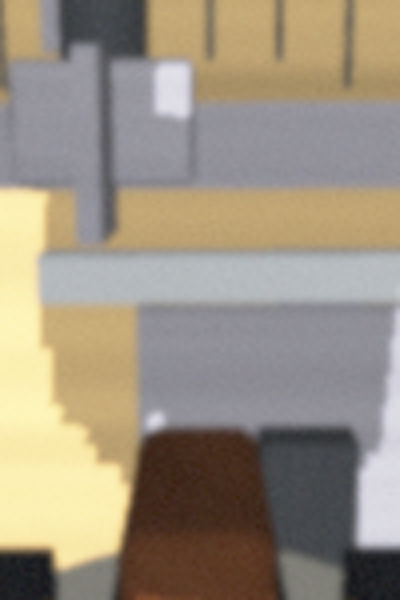

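```bash
python3 - <<'E'
from h import *
import json
c=json.load(open("g1.json"))
a=lambda X,Y:(230+X/4-.375,95+Y/4-.375)
for n,u,z in [("fin-",(91,238),.147),("fin+",(83,45),.147),("fin foot?",(0,0),.147),("pull top f+",(128,530),.162),("top b+",(272,530),.162),("foot f+",(148,432),.106),("foot b+",(256,432),.106)]:
    p=plane(c,a(*u),z); print(n,(p@U).round(4),(p@V).round(4))
c0,c1=json.load(open("wc.json"))
p0,r=tri([(c0,(330+151/4-.375,80+210/4-.375)),(c,a(91,238))]);print("tri fin",p0@U,p0@V,p0[2],r)
E
```

```text
fin- 0.5945 0.0686
fin+ 0.5941 0.0898
fin foot? 0.5851 0.0945
pull top f+ 0.5992 0.0382
top b+ 0.6149 0.0382
foot f+ 0.5991 0.0358
foot b+ 0.6158 0.0358
tri fin 0.594544483855229 0.06846775358612493 0.1472310111303195 [np.float64(0.2), np.float64(0.2)]
```

```bash
python3 - <<'E'
from h import *
import json
manip.servo_line(W(.603,.0138,.128),vel=.05); manip.sleep(.5)
print(manip.current_tool_pos()@U,manip.current_force()@U)
c=viewer.get_calibration("wrist");im=viewer.get_image("wrist")
json.dump({k:np.array(v).tolist() for k,v in c.items()},open("g2.json","w"))
cv2.imwrite("pics/z2.png",cv2.resize(im[95:245,230:330],None,fx=4,fy=4,interpolation=cv2.INTER_CUBIC)[:,:,::-1])
s=viewer.get_image("scene");cv2.imwrite("pics/s2.png",cv2.resize(s[150:330,130:450],None,fx=2.5,fy=2.5)[:,:,::-1])
print(manip.current_clock())
E
```

```text
0.6036797503761085 5.16149747244502
20.1833
```

View pics/z2.png

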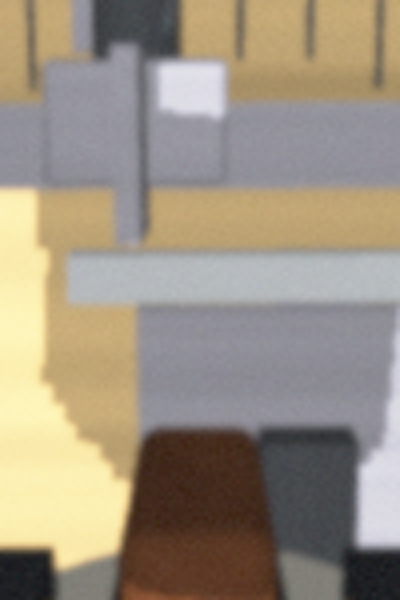

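View pics/s2.png

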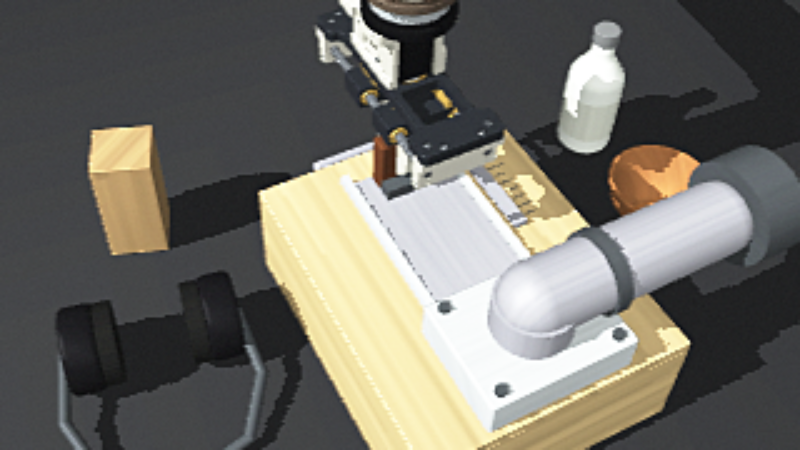

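The fin's top strip has moved to crop (129,240)–(124,45) and the pull hasn't moved in the grip. All bystanders still stand. I'll check the offset numerically.

```bash
python3 - <<'E'
from h import *
import json
c=json.load(open("g2.json"))
a=lambda X,Y:(230+X/4-.375,95+Y/4-.375)
for n,u,z in [("fin-",(128.5,240),.147),("fin+",(123.5,45),.147),("pull top f+",(128,530),.162),("top b+",(272,530),.162),("foot f+",(148,432),.106),("foot b+",(256,432),.106)]:
    p=plane(c,a(*u),z); print(n,(p@U).round(4),(p@V).round(4))
print(manip.current_tool_pos()@U-.0089, manip.current_finger_gap(), manip.current_gripper_force())
E
```

```text
fin- 0.5944 0.0684
fin+ 0.5942 0.0898
pull top f+ 0.5948 0.0382
top b+ 0.6105 0.0382
foot f+ 0.5946 0.0358
foot b+ 0.6114 0.0358
0.5947961749406874 0.017958231946854124 40.00121355056763
```

Face and fin agree to within about 0.5 mm (0.5946 m against 0.5943 m), so I'm handing in with the grip held.

```bash
python3 -c "
from bench import manip
print(manip.hand_in())"
```

```text
the job is handed in; nothing more can be done
None
```

The drawer is fully shut against its stop, the gripper is holding the gate with the pull's face within about 0.5 mm of the pointer, and the job was handed in at about 20 s of the 51 s allowed; the judge's verdict was not shown.

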